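# Cover the sample well and hold the counter's shutter open

### The job

The sample vial is already in the single-vial light counter: fit the light-tight cover into the well on top of it, square and fully down, and only then, so that no room light reaches the detector, draw the shutter slide out by its upright tab until the line on the slide stands level with the nose of the rider clamped on the scale beside it. The slide is spring-loaded and shuts by itself, so finish still holding it at that mark for the count: do not let go at the end. Leave the other things on the bench where they are.

Things in the scene. Friction and masses are not known exactly. Their poses are not given: they have to be found in the camera images.
- counter: light counter, low, cream, fixed (all sizes in mm). Origin: centre of the housing's underside, on the bench; z up, display on its front (-x). Housing 120 (x) x 140 (y) x 68; on it a black collar 78 x 96 round the well, top at 80. Dark base plate (12 high) runs on to the right to y = -220 under the slide (centre line x = +30) and, before it, a scale bar (top 24). Detector tube (48) behind.
- well (a point): centre of the mouth of the well in the collar, 80 above the bench; same axes as the counter, in whose frame it lies at x = -18, y = 0. The well is a rectangle 46 (x) x 62 mm (y), its edges bevelled 2.5; the vial in it ends 14 below the mouth.
- cover: light-tight cover, loose, 0.1 to 0.25 kg, standing on its plug. Origin: centre of the plug's underside. Black plug 42.5 (x) x 58.5 (y) x 9 mm, cream plate 74 (x) x 92 (y) at height 9 to 17, black grip bar on top 12 thick (x) x 50 long (y), height 17 to 45. Fits either way round (half turn); fully down, the plate lies on the collar and the origin is 9 below well.
- shutter: shutter slide. Upright metal pull tab 28 mm (counter's x) x 10 (y, the way of travel), free to grip from 36 to its top, 68 above the bench. Origin: under the tab's centre, 22 above the bench; axes of the counter. Shut: origin at x = 30, y = -125 in the counter's frame, tab 50 clear of the housing. Draws to the counter's -y, at most 65; spring 5 N when shut, +1.2 N per 10 drawn.
- shutter_line (a point): middle of the black line engraved on the small steel plate at the foot of the tab, on the scale's side: 25 mm towards the counter's -x from the slide's origin, at the same y as the centre of the tab, 28 above the bench; moves with the slide.
- rider: rider: dark steel block 14 x 14 x 12 mm with a pointed nose and brass thumbscrew, clamped fast on the scale bar, 22 to 45 out from the slide's line when shut. Origin: under the tip of the nose (it points to the slide), on the scale's top, 24 above the bench; axes of the counter. At the mark, shutter_line has the same y as the rider in the counter's frame.
- sample: glass vial 24 across x 44 mm high with a screw cap, standing in the well; stays there. Origin: centre of its underside.
- petri_dish: bystander: clear plastic dish 60 across x 13 mm high, origin at the centre of its underside
- vial: bystander: screw-capped vial 28 across x 53 mm high, origin at the centre of its underside
- beaker: bystander: small clear beaker 49 across x 60 mm high, origin at the centre of its underside
- reagent: bystander: amber dropping bottle 44 across x 88 mm high, origin at the centre of its underside
- tip_box: bystander: pipette tip box 89 x 120 x 75 mm high, origin at the centre of its underside
- marker: bystander: felt marker lying down, 14 x 129 (y) x 16 mm, origin at the centre of its underside
- wash_bottle: bystander: wash bottle 68 across x 190 mm high with a bent jet, origin at its underside

How it is judged:
On the way, in this order (a step that is already met when the one before it is completed fails the run):
1. the cover is fully down in the well, with the shutter still shut (horizontal distance between cover and well below 0.004 m and z of cover in the frame of well below -0.0072 m and angle between the y axis of cover and the y axis of counter, either way round below 0.07 rad and angle between cover's own z axis and vertical below 0.04 rad and y of shutter in the frame of counter above -0.129 m), for 0.3 s.
2. with the cover in place, the slide is drawn to the rider's mark (horizontal distance between cover and well below 0.004 m and z of cover in the frame of well below -0.0072 m and angle between the y axis of cover and the y axis of counter, either way round below 0.07 rad and angle between cover's own z axis and vertical below 0.04 rad and y of shutter_line in the frame of rider between -0.003 and 0.003 m), for 0.3 s.
At the end, for the whole second after the job is handed in: The cover lies fully down in the well (within 2 mm in height, 4 mm of centre, 0.07 rad of square, 0.04 rad of level) and the robot is off it; the slide's line is within 3 mm of the rider's nose along the slide, at rest, and the fingers hold it there against the spring with more than 3 N (all of step 2 and contact force between the fingers and shutter above 3 N and linear speed of shutter below 0.01 m/s and contact force between the arm and cover below 0.5 N); the arm keeps its last pose, push and grip.
It fails at once if the shutter is opened more than 5 mm while the cover is not down in the well (y of shutter in the frame of counter below -0.13 m and (horizontal distance between cover and well above 0.005 m or z of cover in the frame of well above -0.006 m)).
It fails at once if another thing on the bench is shoved more than 3 cm, or the sample leaves the well (distance of any of vial, beaker, reagent, petri_dish, marker, tip_box, wash_bottle, sample from where it was at the start of the episode above 0.03 m).
It also fails if it takes over 54 s, if anything falls off the work surface, if the arm or the gripper's body presses on something with over 40 N, if the wrist force passes 120 N, or if a joint passes its speed limit or range.

### The arm

A 6-joint arm with a two-finger parallel gripper is mounted at the origin on a cart in front of the work surface, level with it; the furniture and walls round the work are solid. World frame = base frame: x ahead of the robot, y to its left, z up, the work surface at z = 0. Lengths are in m, angles in rad, forces in N, time in s.
With the tool pointing down it reaches from about 0.35 to 0.725 m from the base axis. Payload 6 kg.
Tool frame: the origin (TCP) lies at the very end of the fingers, on their centre line; the grasp point (between the pads) lies bot.grip_point_offset behind it (bot.grip_point_offset is the distance from the TCP to the grasp point, in m); z points along the fingers, y is the line along which they close (so a half turn about z gives the same grasp; the last joint's range is limited). The gripper opens to 85 mm and grips with 20 to 120 N. Pads are 22 mm wide; open, the fingers measure 114 mm over their backs; the gripper's body (76 mm by 85 mm) begins 54 mm behind the grasp point. The pads swing forward as they close: fully open they stand 13 mm farther back than shut.
Start: joints at [1.573, 0.04, 0.085, 0, -1.615, -0.334], TCP at [0.195, 0.567, 0.231] pointing down, gripper open.
Joint ranges: [-2.56, 2.56], [-1.29, 2.01], [-1.08, 1.49], [-3.29, 1.98], [-2.81, -0.18], [-2.99, 2.99]. Speed limits (rad/s): [2.57, 2.57, 3.01, 3.14, 3.14, 3.14].

### API

Orientations are given as a 3x3 rotation matrix whose columns are the frame's x, y, z axes.
In Python, from bench import monitor, snapshot, bot, cut_out, place_of gives the robot as it stands. The module is installed in compiled form; this text tells all that it offers.
- The arm moves only by the tool send_rows, never from a script. Its argument "plan" is a list of rows, each an object of numbers: "x", "y", "z": the shift along the tool's x, y, z in mm; "wx", "wy", "wz": the turn, a rotation vector about the tool's x, y, z in degrees; "gripper": the closure, from 0 (fully open) to 1 (shut). In form: [{"x": .., "y": .., "z": .., "wx": .., "wy": .., "wz": .., "gripper": ..}, ...]. A call has 1 to 12 rows; each row is the pose to reach, as a shift and turn from the pose commanded when the call began, along the tool's axes at that moment; what a row does not reach only later rows make up. A row lasts 1/10 s, in which the tool goes at most 50 mm and 8.59 degrees, less where a joint would pass 70% of its speed; a pose out of reach is approached as far as the arm can. A call with a gripper value outside its range is refused whole. The fingers move at their own pace and stop on an object; "force" is the grip in N (left out, the last holds). Time passes only in rows, so rows that repeat a pose let the fingers close. It gives the time, the measured TCP pose, the force, the opening and the grip force at its end, in the units of the state.
- monitor.state(): the state, without advancing time (a new reading comes with each control period).
- snapshot(name): name is "scene" or "top"; returns a dict with "color" (480x640x3 uint8, blue, green, red), "mtx" (3x3 intrinsics, pixels), "k1" (the pictures are not rectified: a ray, as slopes to the right and down, at radius r is drawn at 1 + k1 r^2 times it, then the intrinsics apply), "origin" and "orientation" of the camera in the world. Camera axes: x right, y down, z forward; pixel columns grow to the right and rows downward; lengths in m; the calibration is good to about 2 mm. A picture is of the moment at which its call begins. There is no depth.
- bot.finish_job(): hands the job in; it is judged then, once.
Trained networks look in the newest picture that a camera, given by its name, has taken for a name from the list of things; names that differ only in an ending like _2 or _b are one class to them, and where a whole thing is asked for, a point or a joint stands for the part that bears it (a point fixed in the world has none). Each returns a list of dicts, best first, with "p" (0 to 1); they miss things now and then, are a little off and sometimes report something else, mostly with a low value. They report only what shows in the picture. A call takes as long as a camera call.
- cut_out(camera, label): "region" (480x640 bool, what is visible of it) and "bbox" ([left, top, right, bottom] in pixels, round what is visible of it).
- place_of(camera, label): "point" ([column, row] in pixels: a listed point, or the origin of a listed thing).
The state is a dict: "t": time; "q": joint angles; "qvel": joint speeds; "joint_efforts": joint torques, N m; "tcp_pos": TCP position; "ee_rot": TCP orientation; "ft_force": force on the tool from outside, world axes, zero at the start; "ft_torque": the same for the moment, N m; "opening": finger opening in m; "grasp_force": force on a finger pad.
Only numpy, scipy, OpenCV 4.12 (cv2) and the standard library are available. Lean on these libraries where they do the work, as an engineer would, in place of code of your own. Each camera call takes 0.05 s, during which the arm holds its last target. There are 200 camera calls.

## Working session

There is one attempt and no reset: what is moved stays moved. The work goes in short steps, Python scripts to look and compute and a tool call to move; the robot and the scene stay as the last step left them, time stands still between calls to the robot, and variables do not carry over. Pictures are saved under pics/ and viewed, at most 10 in all, crops included, and the job is handed in when it is done.

Besides the shell and the picture viewer there is one more tool, called after "Emit:" in YAML: its name, and indented under it one key for each argument. send_rows: Moves the arm, as the interface text tells. Its arguments: {"type":"object","properties":{"plan":{"type":"array"},"force":{"type":"number"}},"required":["plan"]}

```bash
mkdir -p pics
cat > h.py <<'E'
import numpy as np, cv2
from bench import monitor, snapshot, bot, cut_out, place_of
def ray(s,p):
    K=np.array(s["mtx"]);d=np.array([(p[0]-K[0,2])/K[0,0],(p[1]-K[1,2])/K[1,1]])
    u=d.copy()
    for _ in range(20): u=d/(1+s["k1"]*(u@u))
    v=np.array(s["orientation"])@np.array([u[0],u[1],1]);return np.array(s["origin"]),v/np.linalg.norm(v)
def proj(s,X):
    c=np.array(s["orientation"]).T@(np.array(X)-np.array(s["origin"]));u=c[:2]/c[2];u=u*(1+s["k1"]*(u@u))
    K=np.array(s["mtx"]);return np.array([K[0,0]*u[0]+K[0,2],K[1,1]*u[1]+K[1,2]])
def atz(s,p,z):
    o,v=ray(s,p);return o+v*(z-o[2])/v[2]
def tri(s1,p1,s2,p2):
    A=np.zeros((3,3));b=np.zeros(3);R=[ray(s1,p1),ray(s2,p2)]
    for o,v in R:
        M=np.eye(3)-np.outer(v,v);A+=M;b+=M@o
    X=np.linalg.solve(A,b);return X,[np.linalg.norm((np.eye(3)-np.outer(v,v))@(X-o)) for o,v in R]
E
python3 - <<'E'
from h import *
np.set_printoptions(precision=4,suppress=True)
S={c:snapshot(c) for c in("scene","top")}
for c,s in S.items():
    cv2.imwrite(f"pics/{c}0.png",s["color"]);print(c,s["origin"],s["k1"],s["mtx"][0][0]);print(np.array(s["orientation"]))
P={}
for n in["counter","well","cover","shutter","shutter_line","rider"]:
    for c in S:
        r=place_of(c,n);P[n,c]=r;print(n,c,[(np.round(a["point"],1).tolist(),round(a["p"],2)) for a in r[:3]])
    if P[n,"scene"] and P[n,"top"]:print("  tri",*tri(S["scene"],P[n,"scene"][0]["point"],S["top"],P[n,"top"][0]["point"]))
print(bot.grip_point_offset,monitor.state())
E
```

```text
scene [-0.4412  0.49    0.7496] -0.08413116618338229 447.4927668065394
[[-0.5247 -0.4536  0.7204]
 [-0.8513  0.2849 -0.4406]
 [-0.0054 -0.8445 -0.5356]]
top [ 0.1447 -0.0777  1.8806] -0.021226122029315706 574.8759691288767
[[-0.02   -0.9829  0.183 ]
 [-0.9998  0.0208  0.0023]
 [-0.0061 -0.1829 -0.9831]]
counter scene [([288.1, 272.9], 0.57)]
counter top [([287.1, 254.4], 0.66)]
  tri [ 0.4644  0.0378 -0.0048] [np.float64(0.00023323377593811016), np.float64(0.00023323377593815976)]
well scene [([289.7, 251.3], 0.73)]
well top [([288.3, 251.1], 0.66), ([220.4, 271.7], 0.45)]
  tri [0.4632 0.0297 0.0662] [np.float64(6.445185589742783e-05), np.float64(6.445185589740676e-05)]
cover scene [([215.1, 309.5], 0.92), ([257.2, 307.7], 0.26)]
cover top [([218.0, 272.9], 0.68)]
  tri [0.4073 0.269  0.0088] [np.float64(0.004405561823376131), np.float64(0.004405561823376256)]
shutter scene [([316.3, 244.6], 0.59)]
shutter top [([323.3, 238.1], 0.7), ([404.7, 271.1], 0.64), ([362.1, 286.6], 0.59)]
  tri [ 0.5118 -0.0839  0.0216] [np.float64(0.0004683315980873881), np.float64(0.0004683315980873771)]

[... 237 characters left out ...]
.2], 0.53)]
rider top [([337.8, 243.0], 0.37)]
  tri [ 0.497  -0.1264  0.0264] [np.float64(0.005367166409613249), np.float64(0.005367166409613085)]
0.0187 {'t': 0.7, 'q': array([ 1.5727,  0.0402,  0.0848, -0.    , -1.6155, -0.3337]), 'qvel': array([ 0.0003,  0.0009,  0.    ,  0.0014, -0.0025,  0.0014]), 'joint_efforts': array([  0.    , -36.7827,  34.7384,   6.9319,  -0.0009,  -0.    ]), 'tcp_pos': array([0.1954, 0.5673, 0.2313]), 'ee_rot': array([[ 0.9455, -0.3258, -0.    ],
       [-0.3258, -0.9455, -0.0001],
       [-0.    ,  0.0001, -1.    ]]), 'ft_force': array([0.1522, 0.3474, 0.1674]), 'ft_torque': array([-0.0748, -0.0173,  0.0239]), 'grasp_force': 0.0, 'opening': 0.08545192741307979}
```

Run:
```python
import cv2
a=cv2.imread("pics/scene0.png");b=cv2.imread("pics/top0.png")
cv2.imwrite("pics/s_c.png",cv2.resize(a[200:350,170:370],None,fx=4,fy=4,interpolation=cv2.INTER_CUBIC))
cv2.imwrite("pics/t_c.png",cv2.resize(b[190:310,190:350],None,fx=5,fy=5,interpolation=cv2.INTER_CUBIC))
```

```text
(no output)
```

View pics/scene0.png

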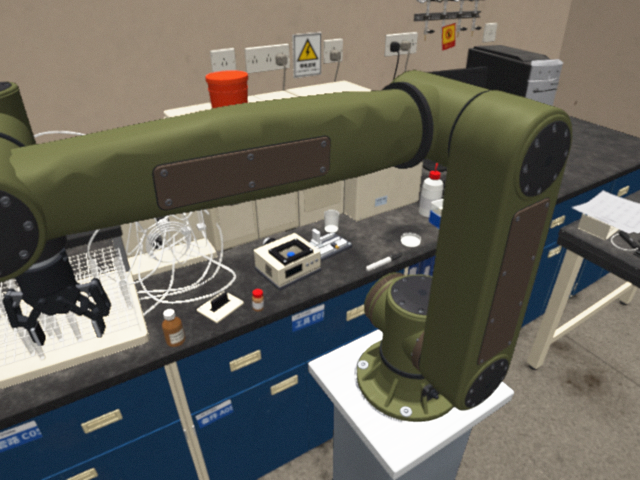

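View pics/s_c.png

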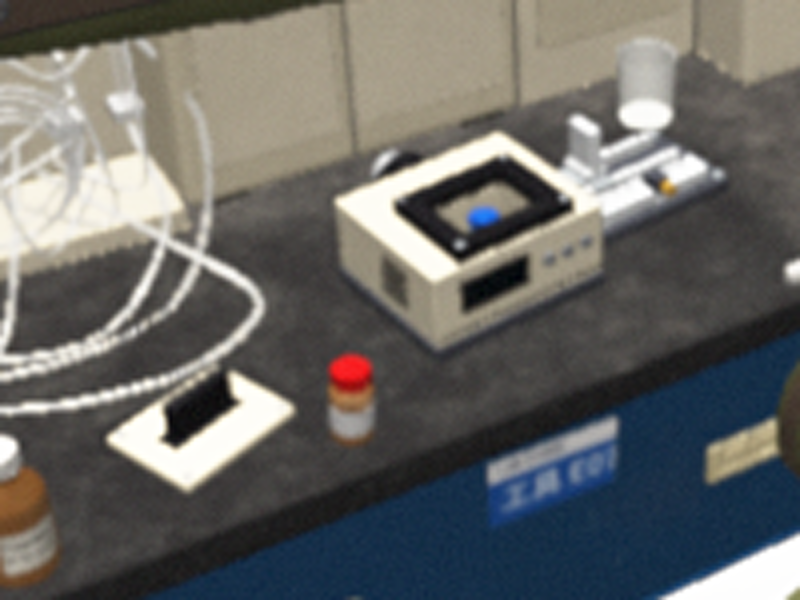

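View pics/t_c.png

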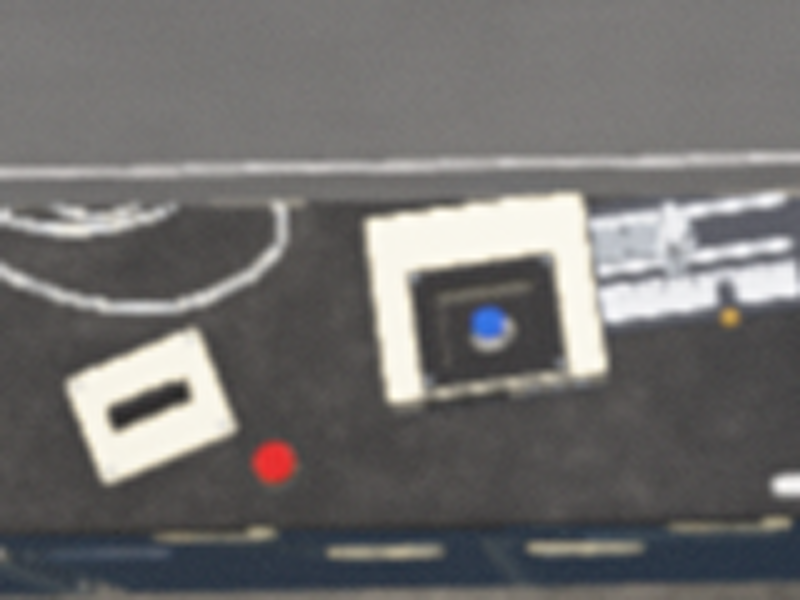

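The scene shows the cover at about (218,308), turned from the counter, with the red-capped vial beside it at (258,299). The counter is at (288,260), the tab at (316,236) with the beaker just behind it, and the rider with its brass screw at (335,246). Next I'll fit box silhouettes to the edges for precise poses.

```bash
cat > fit.py <<'E'
from h import *
from scipy.optimize import least_squares
from scipy.ndimage import map_coordinates
def box(x,y,z): return np.array([[a,b,c] for a in x for b in y for c in z])/1e3
COLLAR=box((-57,21),(-48,48),(68,80));HOUS=box((-60,60),(-70,70),(12,68))
PLATE=box((-37,37),(-46,46),(9,17));BAR=box((-6,6),(-25,25),(17,45))
def gray(n=6):
    S={}
    for c in("scene","top"):
        L=[snapshot(c) for _ in range(n)];s=L[-1];s["g"]=np.mean([l["color"].astype(float) for l in L],0).mean(2);S[c]=s
    return S
def edges(S,boxes,X,hw,cams):
    x,y,z,a=X;R=np.array([[np.cos(a),-np.sin(a),0],[np.sin(a),np.cos(a),0],[0,0,1]]);out=[]
    for c in cams:
        s=S[c]
        for B in boxes:
            W=B@R.T+[x,y,z];P=np.array([proj(s,w) for w in W]).astype(np.float32)
            H=cv2.convexHull(P,returnPoints=False)[:,0]
            for i,j in zip(H,np.roll(H,-1)):
                d=P[j]-P[i];L=np.linalg.norm(d)
                if L<3: continue
                n=np.array([-d[1],d[0]])/L;m=max(3,int(L/1.5))
                for t in np.linspace(.12,.88,m):
                    p=P[i]+t*d;o=np.arange(-hw,hw+.01,.1)
                    v=map_coordinates(cv2.GaussianBlur(s["g"],(0,0),.7),[p[1]+o*n[1],p[0]+o*n[0]],order=1)
                    g=np.abs(np.gradient(v));k=g.argmax()
                    if g[k]<.8: continue
                    w=g*(np.abs(o-o[k])<1.2);out.append((c,B,i,j,t,n,p+n*(w@o)/w.sum()))
    return out
def fit(S,boxes,X,cams=("scene","top"),freez=False):
    X=np.array(X,float)
    for hw in(4,3,2.5,2,2,2):
        E=edges(S,boxes,X,hw,cams)
        def f(q):
            x,y,a=q[:3];z=q[3] if freez else X[2];R=np.array([[np.cos(a),-np.sin(a),0],[np.sin(a),np.cos(a),0],[0,0,1]])
            r=[]
            for c,B,i,j,t,n,p in E:
                A=proj(S[c],R@B[i]+[x,y,z]);D=proj(S[c],R@B[j]+[x,y,z]);r.append(n@(A+t*(D-A)-p))
            return r
        o=least_squares(f,[X[0],X[1],X[3]]+([X[2]] if freez else []),loss="soft_l1",f_scale=.3)
        X=np.array([o.x[0],o.x[1],o.x[3] if freez else X[2],o.x[2]])
    return X,np.sqrt(np.mean(np.square(f(o.x)))),len(E)
E
python3 - <<'E'
from fit import *
import pickle
np.set_printoptions(precision=4,suppress=True)
S=gray();pickle.dump(S,open("S0.pkl","wb"))
for cams in(("scene","top"),("scene",),("top",)):
  for fz in ((False,True) if len(cams)==2 else (False,)):
    print(cams,fz)
    print(" counter",fit(S,[COLLAR],[.464,.034,0,.1],cams,fz),fit(S,[COLLAR,HOUS],[.464,.034,0,.1],cams,fz))
    print(" cover",fit(S,[PLATE,BAR],[.407,.269,0,.38],cams,fz))
X,_,_=fit(S,[COLLAR,HOUS],[.464,.034,0,.1]);a=X[3]
R=np.array([[np.cos(a),-np.sin(a),0],[np.sin(a),np.cos(a),0],[0,0,1]])
inv=lambda w:R.T@(w-[X[0],X[1],0])*1e3
# brass screw / rider in the counter frame
for c,s in S.items():
    hsv=cv2.cvtColor(s["color"],cv2.COLOR_BGR2HSV)
    u,v=proj(s,R@[.0,-.16,.03]+[X[0],X[1],0]).astype(int)
    m=np.zeros(hsv.shape[:2]);m[v-14:v+14,u-16:u+16]=1
    b=(cv2.inRange(hsv,(10,110,80),(30,255,255))>0)*m; ys,xs=np.nonzero(b)
    print(c,"brass",len(xs),xs.mean(),ys.mean(),[inv(atz(s,(xs.mean(),ys.mean()),z)) for z in(.03,.04)])
    for n,z in(("rider",.024),("shutter_line",.028),("shutter",.022),("well",.08)):
        print("  ",n,[(inv(atz(s,q["point"],z)),round(q["p"],2)) for q in place_of(c,n)[:1]])
E
```

```text
('scene', 'top') False
 counter (array([0.4707, 0.0351, 0.    , 0.1088]), np.float64(0.6886188784188026), 145) (array([0.4712, 0.0358, 0.    , 0.1257]), np.float64(0.6962958723912165), 375)
 cover (array([0.4117, 0.2581, 0.    , 0.374 ]), np.float64(0.748370723218151), 204)
('scene', 'top') True
 counter (array([ 0.4709,  0.035 , -0.0003,  0.1082]), np.float64(0.6870018877250809), 145) (array([ 0.4715,  0.0358, -0.0004,  0.1252]), np.float64(0.6993060099732954), 373)
 cover (array([ 0.4118,  0.2581, -0.0002,  0.373 ]), np.float64(0.7503427542332493), 204)
('scene',) False
 counter (array([0.4717, 0.0342, 0.    , 0.065 ]), np.float64(0.6752945211802037), 74) (array([0.4705, 0.0355, 0.    , 0.1155]), np.float64(0.6318173988425546), 196)
 cover (array([0.4116, 0.2578, 0.    , 0.3745]), np.float64(0.9373113856006674), 114)
('top',) False
 counter (array([0.4698, 0.0359, 0.    , 0.16  ]), np.float64(0.7275100227252768), 71) (array([0.4722, 0.0361, 0.    , 0.1305]), np.float64(0.750385200056567), 175)
 cover (array([0.4117, 0.2584, 0.    , 0.373 ]), np.float64(0.3664112099981564), 90)
scene brass 10 336.2 246.4 [array([ -29.49  , -155.1539,   30.    ]), array([ -40.8693, -145.1456,   40.    ])]
   rider [(array([  -9.925 , -155.7628,   24.    ]), 0.6)]
   shutter_line [(array([  14.9544, -134.5067,   28.    ]), 0.51)]
   shutter [(array([  27.3758, -129.6069,   22.    ]), 0.54)]
   well [(array([-23.0121,  -2.3291,  80.    ]), 0.62)]
top brass 9 335.3333333333333 253.11111111111111 [array([ -31.2825, -154.826 ,   30.    ]), array([ -32.9409, -154.3769,   40.    ])]
   rider [(array([   5.4083, -162.3907,   24.    ]), 0.41)]
   shutter_line [(array([-17.9008,   1.1408,  28.    ]), 0.75)]
   shutter [(array([   3.6593, -158.5071,   22.    ]), 0.68)]
   well [(array([-12.1197,  -6.7677,  80.    ]), 0.6)]
```

```bash
cat > ov.py <<'E'
from fit import *
import sys
def overlay(S,Xc,Xk,name,extra=[],r=dict(scene=(178,225,190,100),top=(195,215,160,100)),f=4.2):
    ims=[]
    for c,s in S.items():
        u0,v0,w,h=r[c];im=cv2.resize(s["color"][v0:v0+h,u0:u0+w],None,fx=f,fy=f,interpolation=cv2.INTER_CUBIC)
        for X,Bs,col in((Xc,[COLLAR,HOUS]+extra,(0,255,0)),(Xk,[PLATE,BAR],(255,0,255))):
            x,y,z,a=X;R=np.array([[np.cos(a),-np.sin(a),0],[np.sin(a),np.cos(a),0],[0,0,1]])
            for B in Bs:
                P=np.array([proj(s,w_) for w_ in B@R.T+[x,y,z]]);P=((P+.5-[u0,v0])*f).astype(np.float32)
                cv2.polylines(im,[cv2.convexHull(P).astype(int)],True,col,1)
        ims.append(im)
    W=max(i.shape[1] for i in ims)
    ims=[cv2.copyMakeBorder(i,0,0,0,W-i.shape[1],cv2.BORDER_CONSTANT) for i in ims]
    o=np.vstack(ims);k=min(1,800/o.shape[1],600/o.shape[0]);cv2.imwrite(name,cv2.resize(o,None,fx=k,fy=k,interpolation=cv2.INTER_AREA))
E
python3 - <<'E'
from ov import *
import pickle
S=pickle.load(open("S0.pkl","rb"))
WELL=box((-41,5),(-31,31),(80,80));TAB=box((16,44),(-130,-120),(36,68));
overlay(S,[.4712,.0358,0,.1257],[.4117,.2581,0,.374],"pics/ov0.png",[WELL,TAB],r=dict(scene=(190,225,170,70),top=(200,222,160,66)),f=4.4)
np.set_printoptions(precision=4,suppress=True)
TOPONLY=box((-60,60),(-70,70),(68,68))
for B in([HOUS],[TOPONLY],[COLLAR,TAB],[COLLAR,TOPONLY,TAB],[COLLAR,HOUS,TAB]):
  for c in(("scene","top"),("scene",),("top",)): print(fit(S,B,[.471,.0355,0,.12],c))
E
```

```text
(array([0.4715, 0.0359, 0.    , 0.1218]), np.float64(0.6663265557565761), 227)
(array([0.4701, 0.0357, 0.    , 0.1151]), np.float64(0.5875265888774927), 122)
(array([0.4735, 0.0366, 0.    , 0.1299]), np.float64(0.6432953470435715), 106)
(array([0.4725, 0.0366, 0.    , 0.1256]), np.float64(0.742136307322439), 207)
(array([0.475 , 0.0375, 0.    , 0.1114]), np.float64(0.7083619608589464), 100)
(array([0.4712, 0.0363, 0.    , 0.1235]), np.float64(0.6802599109713975), 105)
(array([0.4701, 0.0349, 0.    , 0.1317]), np.float64(0.7549810696400737), 182)
(array([0.4725, 0.0348, 0.    , 0.1101]), np.float64(0.6800153214987719), 93)
(array([0.4697, 0.0353, 0.    , 0.1425]), np.float64(0.8244551575320743), 88)
(array([0.4719, 0.036 , 0.    , 0.1178]), np.float64(0.7663117392327081), 388)
(array([0.4733, 0.0358, 0.    , 0.1081]), np.float64(0.7168540693323361), 193)
(array([0.4709, 0.0359, 0.    , 0.1279]), np.float64(0.7737322846551483), 193)
(array([0.4713, 0.0356, 0.    , 0.1216]), np.float64(0.7078454669201816), 409)
(array([0.4706, 0.0353, 0.    , 0.1179]), np.float64(0.6190611989597347), 216)
(array([0.4722, 0.0361, 0.    , 0.1308]), np.float64(0.7867187963844745), 193)
```

View pics/ov0.png

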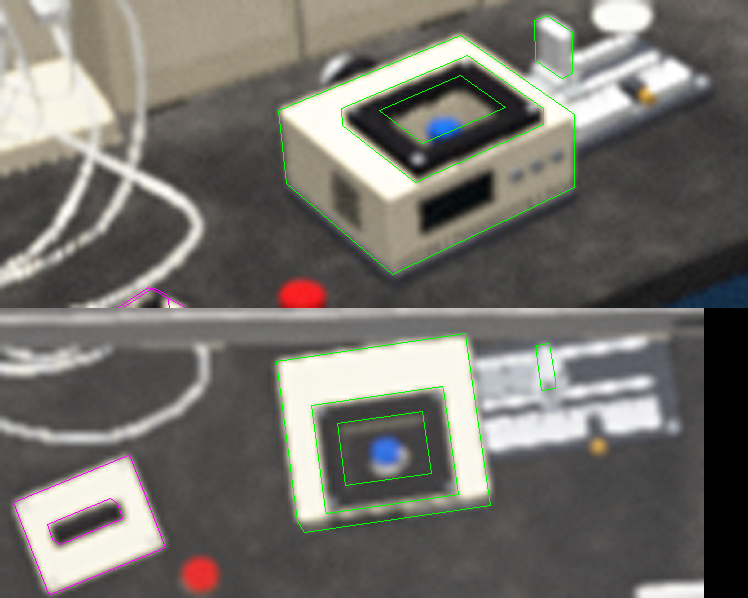

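The overlay matches both views: counter at (0.471, 0.036) with yaw 0.122, cover at (0.412, 0.258) with yaw 0.374. Free-height fits put both on the bench, within 0.5 mm. Next I'll check clearance to the bystanders and work out the first move.

```bash
cat > mv.py <<'E'
from h import *
def mv(pos,ydeg):
    """shift (mm, tool axes) and wz (deg) to TCP pos, tool down, tool y at world angle ydeg (mod 180)"""
    s=monitor.state();R=s["ee_rot"];d=R.T@(np.array(pos)-s["tcp_pos"])*1e3
    cur=np.degrees(np.arctan2(R[1,1],R[0,1]));w=-((ydeg-cur+90)%180-90)
    print("shift",np.round(d,1),"wz",round(w,1),"tilt",np.round(np.degrees(R[:2,2]),2),"t",s["t"])
E
python3 - <<'E'
from mv import *
import pickle
np.set_printoptions(precision=3,suppress=True)
S={c:snapshot(c) for c in("scene","top")}
for n in["vial","beaker","reagent","petri_dish","marker","wash_bottle","tip_box"]:
    print(n,[(c,atz(S[c],q["point"],0)[:2],round(q["p"],2)) for c in S for q in place_of(c,n)[:1]])
mv([.412,.258,.12],np.degrees(.374)); mv([.412,.258,.021],np.degrees(.374))
E
```

```text
vial [('scene', array([0.496, 0.012]), 0.73), ('top', array([0.358, 0.186]), 0.42)]
beaker [('scene', array([0.415, 0.265]), 0.71)]
reagent [('scene', array([0.372, 0.38 ]), 0.82), ('top', array([0.363, 0.377]), 0.76)]
petri_dish [('scene', array([ 0.386, -0.353]), 0.75), ('top', array([ 0.397, -0.365]), 0.7)]
marker [('scene', array([ 0.355, -0.204]), 0.47), ('top', array([ 0.368, -0.211]), 0.72)]
wash_bottle [('scene', array([ 0.506, -0.528]), 0.72), ('top', array([ 0.516, -0.547]), 0.87)]
tip_box [('scene', array([ 0.414, -0.548]), 0.74), ('top', array([ 0.407, -0.545]), 0.85)]
shift [305.5 221.8 111.3] wz 49.6 tilt [-0.   -0.01] t 2.5
shift [305.5 221.8 210.3] wz 49.6 tilt [-0.   -0.01] t 2.5
```

Emit:
send_rows:
  plan:
    - {"x": 25,"y": 18,"z": 0,"wz": 4,"gripper": 0.2}
    - {"x": 50,"y": 37,"z": 0,"wz": 8,"gripper": 0.5}
    - {"x": 80,"y": 58,"z": 0,"wz": 13,"gripper": 0.5}
    - {"x": 110,"y": 80,"z": 0,"wz": 18,"gripper": 0.5}
    - {"x": 140,"y": 102,"z": 0,"wz": 23,"gripper": 0.5}
    - {"x": 170,"y": 124,"z": 0,"wz": 28,"gripper": 0.5}
    - {"x": 200,"y": 146,"z": 0,"wz": 33,"gripper": 0.5}
    - {"x": 230,"y": 168,"z": 10,"wz": 38,"gripper": 0.5}
    - {"x": 260,"y": 189,"z": 30,"wz": 43,"gripper": 0.5}
    - {"x": 285,"y": 207,"z": 60,"wz": 47,"gripper": 0.5}
    - {"x": 305.5,"y": 221.8,"z": 100,"wz": 49.6,"gripper": 0.5}
    - {"x": 305.5,"y": 221.8,"z": 110,"wz": 49.6,"gripper": 0.5}
  force: 40

```text
validation failed for argument at $.pl...
```

Run:
```python
from ov import *
from mv import mv
np.set_printoptions(precision=4,suppress=True)
mv([.4117,.2581,.022],np.degrees(.374));mv([.4117,.2581,.05],np.degrees(.374));print(monitor.state()["opening"])
S=gray(3)
for c in S: print(c,fit(S,[PLATE],[.4117,.2581,0,.374],(c,)))
overlay(S,[.4713,.0357,0,.122],[.4117,.2581,0,.374],"pics/ov1.png",[],r=dict(scene=(170,230,190,80),top=(190,210,160,80)),f=4.2)
```

```text
shift [305.2 221.8 209.3] wz 49.6 tilt [-0.   -0.01] t 2.5
shift [305.2 221.8 181.3] wz 49.6 tilt [-0.   -0.01] t 2.5
0.08558870375146937
scene (array([0.4153, 0.2586, 0.    , 0.4085]), np.float64(0.7268096189199644), 74)
top (array([0.4122, 0.2588, 0.    , 0.3769]), np.float64(0.17933004457032428), 64)
```

View pics/ov1.png

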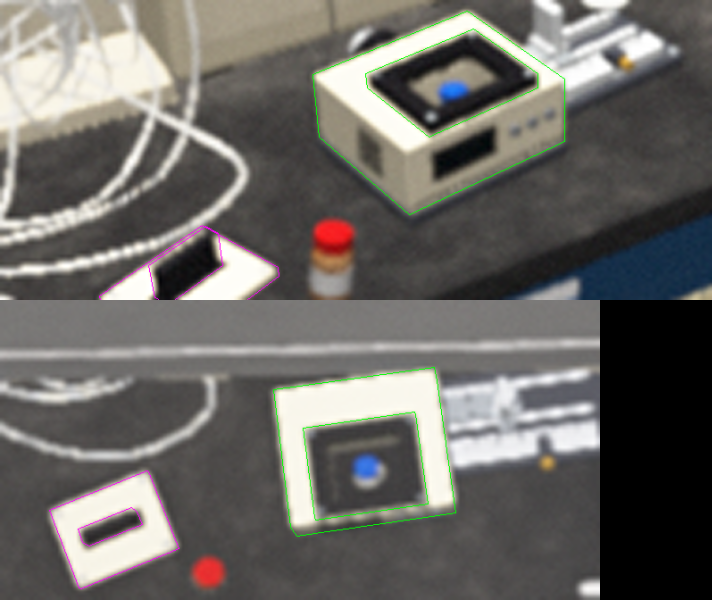

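The move call was refused and the arm hasn't moved; the picture only confirms the same poses. The message is cut off, but the rows lacked wx and wy, so I'll resend them complete.

Emit:
send_rows:
  plan:
    - {"x": 25,"y": 18,"z": 0,"wx": 0,"wy": 0,"wz": 4,"gripper": 0.2}
    - {"x": 50,"y": 37,"z": 0,"wx": 0,"wy": 0,"wz": 8,"gripper": 0.5}
    - {"x": 80,"y": 58,"z": 0,"wx": 0,"wy": 0,"wz": 13,"gripper": 0.5}
    - {"x": 110,"y": 80,"z": 0,"wx": 0,"wy": 0,"wz": 18,"gripper": 0.5}
    - {"x": 140,"y": 102,"z": 0,"wx": 0,"wy": 0,"wz": 23,"gripper": 0.5}
    - {"x": 170,"y": 124,"z": 0,"wx": 0,"wy": 0,"wz": 28,"gripper": 0.5}
    - {"x": 200,"y": 146,"z": 0,"wx": 0,"wy": 0,"wz": 33,"gripper": 0.5}
    - {"x": 230,"y": 168,"z": 10,"wx": 0,"wy": 0,"wz": 38,"gripper": 0.5}
    - {"x": 260,"y": 189,"z": 30,"wx": 0,"wy": 0,"wz": 43,"gripper": 0.5}
    - {"x": 285,"y": 207,"z": 60,"wx": 0,"wy": 0,"wz": 47,"gripper": 0.5}
    - {"x": 305,"y": 222,"z": 100,"wx": 0,"wy": 0,"wz": 50,"gripper": 0.5}
    - {"x": 305,"y": 222,"z": 110,"wx": 0,"wy": 0,"wz": 50,"gripper": 0.5}
  force: 40

```text
t: 4.0
tcp_pos: [0.4108, 0.2546, 0.1167]
ee_rot: [[0.354, -0.935, -0.005], [-0.935, -0.354, -0.004], [0.002, 0.006, -1.0]]
ft_force: [-0.5, 0.3, -1.1]
opening: 0.0428
grasp_force: 0.0
```

Run:
```python
from ov import *
from mv import mv
np.set_printoptions(precision=4,suppress=True)
S=gray(2)
s=monitor.state();print(s["tcp_pos"],s["ee_rot"].round(4).tolist())
mv([.4119,.2583,.022],np.degrees(.374))
```

```text
[0.4119 0.2588 0.1229] [[0.3592, -0.9333, 0.0018], [-0.9333, -0.3592, 0.001], [-0.0003, -0.0021, -1.0]]
shift [  0.5   0.4 100.9] wz -0.4 tilt [0.11 0.06] t 4.2
```

Emit:
send_rows:
  plan:
    - {"x": 0,"y": 0,"z": 20,"wx": 0,"wy": 0,"wz": 0,"gripper": 0.5}
    - {"x": 0,"y": 0,"z": 45,"wx": 0,"wy": 0,"wz": 0,"gripper": 0.5}
    - {"x": 0,"y": 0,"z": 70,"wx": 0,"wy": 0,"wz": 0,"gripper": 0.5}
    - {"x": 0,"y": 0,"z": 88,"wx": 0,"wy": 0,"wz": 0,"gripper": 0.5}
    - {"x": 0,"y": 0,"z": 96,"wx": 0,"wy": 0,"wz": 0,"gripper": 0.5}
    - {"x": 0,"y": 0,"z": 98,"wx": 0,"wy": 0,"wz": 0,"gripper": 0.5}
    - {"x": 0,"y": 0,"z": 98,"wx": 0,"wy": 0,"wz": 0,"gripper": 0.5}
    - {"x": 0,"y": 0,"z": 98,"wx": 0,"wy": 0,"wz": 0,"gripper": 0.5}

```text
t: 5.0
tcp_pos: [0.4121, 0.2588, 0.0249]
ee_rot: [[0.359, -0.933, 0.002], [-0.933, -0.359, 0.002], [-0.001, -0.002, -1.0]]
ft_force: [-0.2, 0.1, 0.6]
opening: 0.0423
grasp_force: 0.0
```

Emit:
send_rows:
  plan:
    - {"x": 0,"y": 0,"z": 0,"wx": 0,"wy": 0,"wz": 0,"gripper": 0.7}
    - {"x": 0,"y": 0,"z": 0,"wx": 0,"wy": 0,"wz": 0,"gripper": 0.8}
    - {"x": 0,"y": 0,"z": 0,"wx": 0,"wy": 0,"wz": 0,"gripper": 1}
    - {"x": 0,"y": 0,"z": 0,"wx": 0,"wy": 0,"wz": 0,"gripper": 1}
    - {"x": 0,"y": 0,"z": 0,"wx": 0,"wy": 0,"wz": 0,"gripper": 1}
    - {"x": 0,"y": 0,"z": 0,"wx": 0,"wy": 0,"wz": 0,"gripper": 1}
    - {"x": 0,"y": 0,"z": 0,"wx": 0,"wy": 0,"wz": 0,"gripper": 1}
    - {"x": 0,"y": 0,"z": 0,"wx": 0,"wy": 0,"wz": 0,"gripper": 1}
  force: 50

```text
t: 5.8
tcp_pos: [0.4117, 0.2582, 0.0239]
ee_rot: [[0.358, -0.934, 0.001], [-0.934, -0.358, 0.0], [-0.0, -0.001, -1.0]]
ft_force: [-1.7, -0.3, 6.1]
opening: 0.011
grasp_force: 50.2
```

Emit:
send_rows:
  plan:
    - {"x": 0,"y": 0,"z": -5,"wx": 0,"wy": 0,"wz": 0,"gripper": 1}
    - {"x": 0,"y": 0,"z": -20,"wx": 0,"wy": 0,"wz": 0,"gripper": 1}
    - {"x": 0,"y": 0,"z": -45,"wx": 0,"wy": 0,"wz": 0,"gripper": 1}
    - {"x": 0,"y": 0,"z": -70,"wx": 0,"wy": 0,"wz": 0,"gripper": 1}
    - {"x": 0,"y": 0,"z": -95,"wx": 0,"wy": 0,"wz": 0,"gripper": 1}
    - {"x": 0,"y": 0,"z": -115,"wx": 0,"wy": 0,"wz": 0,"gripper": 1}
    - {"x": 0,"y": 0,"z": -125,"wx": 0,"wy": 0,"wz": 0,"gripper": 1}
    - {"x": 0,"y": 0,"z": -125,"wx": 0,"wy": 0,"wz": 0,"gripper": 1}
    - {"x": 0,"y": 0,"z": -125,"wx": 0,"wy": 0,"wz": 0,"gripper": 1}

```text
t: 6.7
tcp_pos: [0.411, 0.2577, 0.1469]
ee_rot: [[0.358, -0.934, -0.002], [-0.934, -0.358, -0.001], [0.0, 0.002, -1.0]]
ft_force: [-0.6, -0.2, -2.7]
opening: 0.0111
grasp_force: 49.3
```

Run:
```python
from ov import *
from mv import mv
np.set_printoptions(precision=4,suppress=True)
S=gray(3)
s=monitor.state();p=s["tcp_pos"];print(p,s["ee_rot"].round(4).tolist(),s["ft_force"],s["opening"])
X0=[p[0],p[1],p[2]-.024,.374]
print("both",fit(S,[PLATE],X0,freez=True))
for c in S: print(c,fit(S,[PLATE],X0,(c,)))
# well pose in world from counter fit
a=.122;w=np.array([.4713,.0357])+np.array([np.cos(a),np.sin(a)])*-.018;print(w)
mv([*w,p[2]],np.degrees(a))
```

```text
[0.4113 0.2578 0.1476] [[0.3582, -0.9337, -0.0007], [-0.9337, -0.3582, -0.001], [0.0006, 0.001, -1.0]] [ 0.1315  0.9555 -1.4414] 0.010867688775226883
both (array([0.4117, 0.2583, 0.1264, 0.3855]), np.float64(0.716951433348359), 126)
scene (array([0.4156, 0.2577, 0.1236, 0.4064]), np.float64(0.8121045288397907), 75)
top (array([0.412 , 0.2586, 0.1236, 0.3745]), np.float64(0.44776751323962666), 51)
[0.4534 0.0335]
shift [224.5  41.    0.2] wz 14.0 tilt [-0.04 -0.05] t 7.0
```

Emit:
send_rows:
  plan:
    - {"x": 12,"y": 2,"z": 0,"wx": 0,"wy": 0,"wz": 1,"gripper": 1}
    - {"x": 35,"y": 6,"z": 0,"wx": 0,"wy": 0,"wz": 2,"gripper": 1}
    - {"x": 62,"y": 11,"z": 0,"wx": 0,"wy": 0,"wz": 4,"gripper": 1}
    - {"x": 90,"y": 16,"z": 0,"wx": 0,"wy": 0,"wz": 6,"gripper": 1}
    - {"x": 118,"y": 21,"z": 0,"wx": 0,"wy": 0,"wz": 8,"gripper": 1}
    - {"x": 146,"y": 27,"z": 0,"wx": 0,"wy": 0,"wz": 10,"gripper": 1}
    - {"x": 174,"y": 32,"z": 0,"wx": 0,"wy": 0,"wz": 11,"gripper": 1}
    - {"x": 200,"y": 37,"z": 0,"wx": 0,"wy": 0,"wz": 13,"gripper": 1}
    - {"x": 218,"y": 40,"z": 0,"wx": 0,"wy": 0,"wz": 14,"gripper": 1}
    - {"x": 224.5,"y": 41,"z": 0,"wx": 0,"wy": 0,"wz": 14,"gripper": 1}
    - {"x": 224.5,"y": 41,"z": 0,"wx": 0,"wy": 0,"wz": 14,"gripper": 1}
    - {"x": 224.5,"y": 41,"z": 0,"wx": 0,"wy": 0,"wz": 14,"gripper": 1}

```text
t: 8.2
tcp_pos: [0.4535, 0.0339, 0.1482]
ee_rot: [[0.122, -0.993, -0.0], [-0.993, -0.122, 0.0], [-0.0, 0.0, -1.0]]
ft_force: [-0.3, -0.3, -1.6]
opening: 0.0111
grasp_force: 49.3
```

Run:
```python
from ov import *
from mv import mv
np.set_printoptions(precision=4,suppress=True)
S=gray(3)
s=monitor.state();p=s["tcp_pos"];print(p,s["ee_rot"].round(4).tolist(),s["ft_force"],s["opening"])
X0=[p[0],p[1],p[2]-.024,.122]
print("both",fit(S,[PLATE],X0))
for c in S: print(c,fit(S,[PLATE],X0,(c,)))
mv([.4534,.0335,.080-.009+.024],np.degrees(.122))
overlay(S,[.4713,.0357,0,.122],X0,"pics/ov2.png",[],r=dict(scene=(230,205,130,80),top=(245,200,110,70)),f=4.2)
```

```text
[0.4536 0.0342 0.1483] [[0.1227, -0.9924, -0.0], [-0.9924, -0.1227, -0.0001], [0.0001, 0.0, -1.0]] [-0.8581  0.4582 -2.4045] 0.010499022966673923
both (array([0.4579, 0.0319, 0.1243, 0.1652]), np.float64(0.9042790955272979), 113)
scene (array([0.4592, 0.0344, 0.1243, 0.1421]), np.float64(0.8055927704074345), 65)
top (array([0.456 , 0.03  , 0.1243, 0.1031]), np.float64(0.8556217671855838), 52)
shift [ 0.7  0.2 53.3] wz 0.1 tilt [-0.   -0.01] t 8.5
```

View pics/ov2.png

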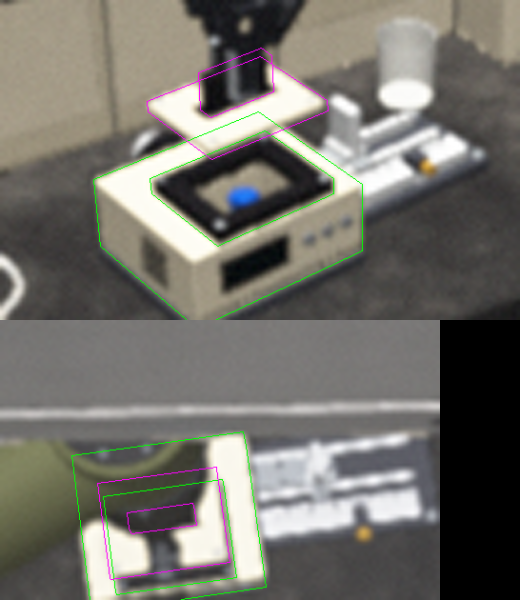

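The cover hangs square and level over the well, with the magenta outline centred on the collar. I'll lower it to just above the mouth, then in gently.

Emit:
send_rows:
  plan:
    - {"x": 0.5,"y": 0,"z": 8,"wx": 0,"wy": 0,"wz": 0,"gripper": 1}
    - {"x": 0.5,"y": 0,"z": 22,"wx": 0,"wy": 0,"wz": 0,"gripper": 1}
    - {"x": 0.5,"y": 0,"z": 34,"wx": 0,"wy": 0,"wz": 0,"gripper": 1}
    - {"x": 0.5,"y": 0,"z": 41,"wx": 0,"wy": 0,"wz": 0,"gripper": 1}
    - {"x": 0.5,"y": 0,"z": 43,"wx": 0,"wy": 0,"wz": 0,"gripper": 1}
    - {"x": 0.5,"y": 0,"z": 44,"wx": 0,"wy": 0,"wz": 0,"gripper": 1}
    - {"x": 0.5,"y": 0,"z": 45,"wx": 0,"wy": 0,"wz": 0,"gripper": 1}
    - {"x": 0.5,"y": 0,"z": 46,"wx": 0,"wy": 0,"wz": 0,"gripper": 1}
    - {"x": 0.5,"y": 0,"z": 47,"wx": 0,"wy": 0,"wz": 0,"gripper": 1}
    - {"x": 0.5,"y": 0,"z": 47,"wx": 0,"wy": 0,"wz": 0,"gripper": 1}

```text
t: 9.5
tcp_pos: [0.4537, 0.0332, 0.1013]
ee_rot: [[0.122, -0.993, 0.0], [-0.993, -0.122, -0.0], [0.0, -0.0, -1.0]]
ft_force: [-0.1, -0.1, -0.9]
opening: 0.0108
grasp_force: 49.3
```

Emit:
send_rows:
  plan:
    - {"x": 0,"y": 0,"z": 1,"wx": 0,"wy": 0,"wz": 0,"gripper": 1}
    - {"x": 0,"y": 0,"z": 2,"wx": 0,"wy": 0,"wz": 0,"gripper": 1}
    - {"x": 0,"y": 0,"z": 3,"wx": 0,"wy": 0,"wz": 0,"gripper": 1}
    - {"x": 0,"y": 0,"z": 4,"wx": 0,"wy": 0,"wz": 0,"gripper": 1}
    - {"x": 0,"y": 0,"z": 5,"wx": 0,"wy": 0,"wz": 0,"gripper": 1}
    - {"x": 0,"y": 0,"z": 6,"wx": 0,"wy": 0,"wz": 0,"gripper": 1}
    - {"x": 0,"y": 0,"z": 6.5,"wx": 0,"wy": 0,"wz": 0,"gripper": 1}
    - {"x": 0,"y": 0,"z": 6.5,"wx": 0,"wy": 0,"wz": 0,"gripper": 1}
    - {"x": 0,"y": 0,"z": 6.5,"wx": 0,"wy": 0,"wz": 0,"gripper": 1}

```text
t: 10.4
tcp_pos: [0.4537, 0.0332, 0.0949]
ee_rot: [[0.122, -0.993, 0.0], [-0.993, -0.122, -0.0], [0.0, -0.0, -1.0]]
ft_force: [0.0, -0.3, -1.2]
opening: 0.0107
grasp_force: 49.3
```

Emit:
send_rows:
  plan:
    - {"x": 0,"y": 0,"z": 0.5,"wx": 0,"wy": 0,"wz": 0,"gripper": 1}
    - {"x": 0,"y": 0,"z": 1,"wx": 0,"wy": 0,"wz": 0,"gripper": 1}
    - {"x": 0,"y": 0,"z": 1.5,"wx": 0,"wy": 0,"wz": 0,"gripper": 1}
    - {"x": 0,"y": 0,"z": 1.5,"wx": 0,"wy": 0,"wz": 0,"gripper": 1}
    - {"x": 0,"y": 0,"z": 1.5,"wx": 0,"wy": 0,"wz": 0,"gripper": 1}

```text
t: 10.9
tcp_pos: [0.4538, 0.0332, 0.0948]
ee_rot: [[0.122, -0.993, 0.001], [-0.993, -0.122, -0.0], [0.0, -0.001, -1.0]]
ft_force: [-5.3, 0.2, 9.0]
opening: 0.011
grasp_force: 50.6
```

It bottoms at the expected seat height (TCP 0.0948) with 9 N. Now I'll release and rise.

Emit:
send_rows:
  plan:
    - {"x": 0,"y": 0,"z": -1,"wx": 0,"wy": 0,"wz": 0,"gripper": 0.6}
    - {"x": 0,"y": 0,"z": -1,"wx": 0,"wy": 0,"wz": 0,"gripper": 0.5}
    - {"x": 0,"y": 0,"z": -1,"wx": 0,"wy": 0,"wz": 0,"gripper": 0.5}
    - {"x": 0,"y": 0,"z": -1,"wx": 0,"wy": 0,"wz": 0,"gripper": 0.5}
    - {"x": 0,"y": 0,"z": -8,"wx": 0,"wy": 0,"wz": 0,"gripper": 0.5}
    - {"x": 0,"y": 0,"z": -25,"wx": 0,"wy": 0,"wz": 0,"gripper": 0.5}
    - {"x": 0,"y": 0,"z": -45,"wx": 0,"wy": 0,"wz": 0,"gripper": 0.5}
    - {"x": 0,"y": 0,"z": -65,"wx": 0,"wy": 0,"wz": 0,"gripper": 0.5}
    - {"x": 0,"y": 0,"z": -80,"wx": 0,"wy": 0,"wz": 0,"gripper": 0.5}
    - {"x": 0,"y": 0,"z": -80,"wx": 0,"wy": 0,"wz": 0,"gripper": 0.5}
    - {"x": 0,"y": 0,"z": -80,"wx": 0,"wy": 0,"wz": 0,"gripper": 0.5}

```text
t: 12.0
tcp_pos: [0.4536, 0.0334, 0.173]
ee_rot: [[0.122, -0.993, -0.0], [-0.993, -0.122, 0.0], [-0.0, 0.0, -1.0]]
ft_force: [-0.4, -0.1, -0.8]
opening: 0.0427
grasp_force: 0.0
```

Run:
```python
from ov import *
from mv import mv
import pickle
np.set_printoptions(precision=4,suppress=True)
S=gray(4);S0=pickle.load(open("S0.pkl","rb"))
p=monitor.state()["tcp_pos"];print(p,monitor.state()["opening"])
a=.122;R=np.array([[np.cos(a),-np.sin(a),0],[np.sin(a),np.cos(a),0],[0,0,1]]);C=np.array([.4713,.0357,0])
inv=lambda w:R.T@(w-C)*1e3
print("cover scene",fit(S,[PLATE],[.4534,.0335,.071,.122],("scene",),False))
tab=R@[.030,-.125,0]+C;print("tab",tab)
mv([tab[0],tab[1],.15],np.degrees(a)+90);mv([tab[0],tab[1],.045],np.degrees(a)+90)
print("beaker base",inv(atz(S["scene"],(331,229),0)))
overlay(S,[.4713,.0357,0,.122],[.4537,.0332,.071,.122],"pics/ov3.png",[box((16,44),(-130,-120),(36,68)),box((-9,5),(-162,-148),(24,36))],r=dict(scene=(238,215,120,70),top=(255,215,100,60)),f=5)
# rider dark profile along slide in each view (averaged pre-grasp pictures)
for c in S:
    for x in(-12,-6,0):
        ys=np.arange(-185,-126,3.);L=[]
        for y in ys:
            u,v=proj(S[c],R@[x/1e3,y/1e3,.036]+C);L.append(cv2.getRectSubPix(S[c]["g"].astype(np.float32),(1,1),(float(u),float(v)))[0,0])
        print(c,x,np.round(L).astype(int))
```

```text
[0.4535 0.0332 0.173 ] 0.0425259968211095
cover scene (array([ 0.4593,  0.0429,  0.071 , -0.0116]), np.float64(0.8313243560760569), 60)
tab [ 0.5163 -0.0847  0.    ]
shift [124.7 -47.9  23. ] wz -90.0 tilt [-0.03 -0.02] t 12.4
shift [124.6 -48.  128. ] wz -90.0 tilt [-0.03 -0.02] t 12.4
beaker base [  93.4672 -238.3429    0.    ]
scene -12 [179 191 208 218 211 212 204 182 152 133 131 131 125 153 194 213 219 217
 201 204]
scene -6 [194 223 219 219 223 217 214 211 206 211 211 206 215 222 218 224 220 213
 215 211]
scene 0 [219 224 228 236 229 228 231 222 222 220 215 220 224 224 233 234 228 233
 222 213]
top -12 [239 239 239 239 240 240 237 218 176 133 112 126 176 227 239 237 235 236
 237 238]
top -6 [229 231 233 233 234 236 234 229 211 186 176 186 209 228 235 229 214 213
 229 232]
top 0 [157 167 174 173 171 166 159 160 168 170 171 171 168 162 162 159 154 159
 176 183]
```

View pics/ov3.png

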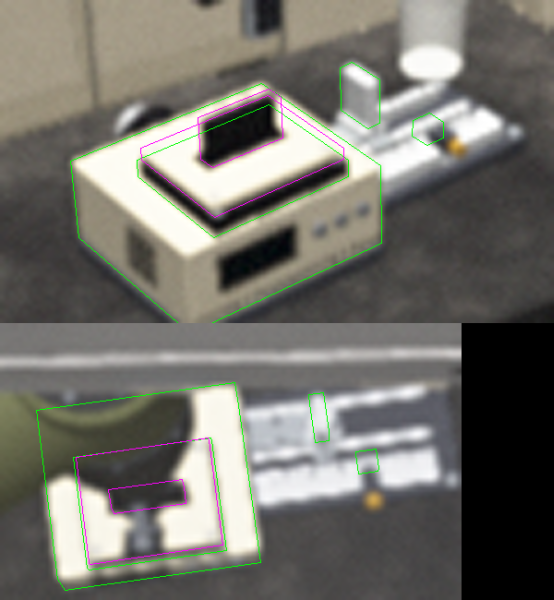

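The cover lies flat on the collar, and the tab and rider overlays match at (315,236) and about (326,241) in the scene. The rider is at y ≈ -154.7, so the draw is about 29.6 mm. Now I'll go over the tab.

Emit:
send_rows:
  plan:
    - {"x": 8,"y": -3,"z": 0,"wx": 0,"wy": 0,"wz": -5,"gripper": 0.5}
    - {"x": 20,"y": -8,"z": 0,"wx": 0,"wy": 0,"wz": -13,"gripper": 0.5}
    - {"x": 34,"y": -13,"z": 0,"wx": 0,"wy": 0,"wz": -21,"gripper": 0.5}
    - {"x": 48,"y": -18,"z": 0,"wx": 0,"wy": 0,"wz": -29,"gripper": 0.5}
    - {"x": 61,"y": -23,"z": 0,"wx": 0,"wy": 0,"wz": -37,"gripper": 0.5}
    - {"x": 74,"y": -28,"z": 0,"wx": 0,"wy": 0,"wz": -45,"gripper": 0.5}
    - {"x": 87,"y": -33,"z": 0,"wx": 0,"wy": 0,"wz": -53,"gripper": 0.5}
    - {"x": 98,"y": -38,"z": 0,"wx": 0,"wy": 0,"wz": -61,"gripper": 0.5}
    - {"x": 108,"y": -42,"z": 0,"wx": 0,"wy": 0,"wz": -69,"gripper": 0.5}
    - {"x": 117,"y": -45,"z": 0,"wx": 0,"wy": 0,"wz": -77,"gripper": 0.5}
    - {"x": 123,"y": -47,"z": 0,"wx": 0,"wy": 0,"wz": -84,"gripper": 0.5}
    - {"x": 124.7,"y": -48,"z": 0,"wx": 0,"wy": 0,"wz": -90,"gripper": 0.5}

```text
t: 13.6
tcp_pos: [0.5166, -0.0853, 0.173]
ee_rot: [[0.992, 0.126, -0.001], [0.126, -0.992, -0.0], [-0.001, 0.0, -1.0]]
ft_force: [0.0, 1.1, -0.2]
opening: 0.0431
grasp_force: 0.0
```

Run:
```python
from ov import *
from mv import mv
np.set_printoptions(precision=4,suppress=True)
S=gray(3)
a=.122;R=np.array([[np.cos(a),-np.sin(a),0],[np.sin(a),np.cos(a),0],[0,0,1]]);C=np.array([.4713,.0357,0])
tab=R@[.030,-.125,0]+C;s=monitor.state()
mv([tab[0],tab[1],.040],np.degrees(a)+90);print(s["q"],s["tcp_pos"])
for c in S: print("cover",c,fit(S,[PLATE,BAR],[.4536,.0333,.071,.122],(c,)))
```

```text
shift [ -0.1   0.1 133.3] wz -0.1 tilt [-0.   -0.01] t 13.9
[ 0.2227 -0.165  -0.2163  0.0001 -1.5195  1.4683] [ 0.5164 -0.0846  0.1733]
cover scene (array([0.4558, 0.0356, 0.071 , 0.0949]), np.float64(1.1054725997602421), 102)
cover top (array([0.4552, 0.0314, 0.071 , 0.1513]), np.float64(0.6506445050309404), 75)
```

Emit:
send_rows:
  plan:
    - {"x": 0,"y": 0,"z": 10,"wx": 0,"wy": 0,"wz": 0,"gripper": 0.5}
    - {"x": 0,"y": 0,"z": 30,"wx": 0,"wy": 0,"wz": 0,"gripper": 0.5}
    - {"x": 0,"y": 0,"z": 55,"wx": 0,"wy": 0,"wz": 0,"gripper": 0.5}
    - {"x": 0,"y": 0,"z": 80,"wx": 0,"wy": 0,"wz": 0,"gripper": 0.5}
    - {"x": 0,"y": 0,"z": 100,"wx": 0,"wy": 0,"wz": 0,"gripper": 0.5}
    - {"x": 0,"y": 0,"z": 115,"wx": 0,"wy": 0,"wz": 0,"gripper": 0.5}
    - {"x": 0,"y": 0,"z": 127,"wx": 0,"wy": 0,"wz": 0,"gripper": 0.5}
    - {"x": 0,"y": 0,"z": 132,"wx": 0,"wy": 0,"wz": 0,"gripper": 0.5}
    - {"x": 0,"y": 0,"z": 133,"wx": 0,"wy": 0,"wz": 0,"gripper": 0.5}
    - {"x": 0,"y": 0,"z": 133,"wx": 0,"wy": 0,"wz": 0,"gripper": 0.5}

```text
t: 14.9
tcp_pos: [0.517, -0.0847, 0.041]
ee_rot: [[0.993, 0.122, 0.001], [0.122, -0.993, -0.0], [0.001, 0.0, -1.0]]
ft_force: [-0.0, -1.0, 0.7]
opening: 0.0426
grasp_force: 0.0
```

Emit:
send_rows:
  plan:
    - {"x": 0,"y": 0,"z": 0,"wx": 0,"wy": 0,"wz": 0,"gripper": 0.65}
    - {"x": 0,"y": 0,"z": 0,"wx": 0,"wy": 0,"wz": 0,"gripper": 0.75}
    - {"x": 0,"y": 0,"z": 0,"wx": 0,"wy": 0,"wz": 0,"gripper": 0.85}
    - {"x": 0,"y": 0,"z": 0,"wx": 0,"wy": 0,"wz": 0,"gripper": 1}
    - {"x": 0,"y": 0,"z": 0,"wx": 0,"wy": 0,"wz": 0,"gripper": 1}
    - {"x": 0,"y": 0,"z": 0,"wx": 0,"wy": 0,"wz": 0,"gripper": 1}
    - {"x": 0,"y": 0,"z": 0,"wx": 0,"wy": 0,"wz": 0,"gripper": 1}
    - {"x": 0,"y": 0,"z": 0,"wx": 0,"wy": 0,"wz": 0,"gripper": 1}
  force: 60

```text
t: 15.7
tcp_pos: [0.5167, -0.0848, 0.0408]
ee_rot: [[0.993, 0.122, 0.001], [0.122, -0.993, -0.0], [0.001, 0.0, -1.0]]
ft_force: [-1.6, 0.9, 5.6]
opening: 0.0089
grasp_force: 59.6
```

Emit:
send_rows:
  plan:
    - {"x": 0,"y": 2,"z": 0,"wx": 0,"wy": 0,"wz": 0,"gripper": 1}
    - {"x": 0,"y": 5,"z": 0,"wx": 0,"wy": 0,"wz": 0,"gripper": 1}
    - {"x": 0,"y": 8,"z": 0,"wx": 0,"wy": 0,"wz": 0,"gripper": 1}
    - {"x": 0,"y": 12,"z": 0,"wx": 0,"wy": 0,"wz": 0,"gripper": 1}
    - {"x": 0,"y": 16,"z": 0,"wx": 0,"wy": 0,"wz": 0,"gripper": 1}
    - {"x": 0,"y": 20,"z": 0,"wx": 0,"wy": 0,"wz": 0,"gripper": 1}
    - {"x": 0,"y": 24,"z": 0,"wx": 0,"wy": 0,"wz": 0,"gripper": 1}
    - {"x": 0,"y": 27,"z": 0,"wx": 0,"wy": 0,"wz": 0,"gripper": 1}
    - {"x": 0,"y": 29,"z": 0,"wx": 0,"wy": 0,"wz": 0,"gripper": 1}
    - {"x": 0,"y": 29.5,"z": 0,"wx": 0,"wy": 0,"wz": 0,"gripper": 1}
    - {"x": 0,"y": 29.5,"z": 0,"wx": 0,"wy": 0,"wz": 0,"gripper": 1}
    - {"x": 0,"y": 29.5,"z": 0,"wx": 0,"wy": 0,"wz": 0,"gripper": 1}

```text
t: 16.9
tcp_pos: [0.5202, -0.1127, 0.0408]
ee_rot: [[0.992, 0.122, 0.0], [0.122, -0.992, 0.002], [0.001, -0.002, -1.0]]
ft_force: [-4.3, 7.6, 8.9]
opening: 0.009
grasp_force: 60.1
```

Run:
```python
from ov import *
import pickle
np.set_printoptions(precision=4,suppress=True)
S=gray(6);pickle.dump(S,open("S1.pkl","wb"))
a=.122;R=np.array([[np.cos(a),-np.sin(a),0],[np.sin(a),np.cos(a),0],[0,0,1]]);C=np.array([.4713,.0357,0])
s=monitor.state();print("tcp in counter",R.T@(s["tcp_pos"]-C)*1e3,s["ft_force"],s["opening"])
ims=[]
for c in S:
    u,v=proj(S[c],R@[.005,-.150,.03]+C);f=10;w,h=(80,30) if c=="scene" else (80,30)
    u0,v0=int(u)-40,int(v)-15
    im=np.mean([S[c]["color"]],0).astype(np.uint8)[v0:v0+h,u0:u0+w];im=cv2.resize(im,None,fx=f,fy=f,interpolation=cv2.INTER_CUBIC)
    for y,col in((-154.5,(0,255,0)),):
        A=[((proj(S[c],R@[x,y/1e3,z]+C)+.5-[u0,v0])*f).astype(int) for x,z in((-.03,.028),(.016,.028))]
        cv2.line(im,A[0].tolist(),A[1].tolist(),col,1)
    ims.append(im)
cv2.imwrite("pics/mark.png",np.vstack(ims))
```

```text
tcp in counter [  30.4478 -153.255    40.8216] [-3.866   8.4482  7.9857] 0.008846274118646824
```

View pics/mark.png

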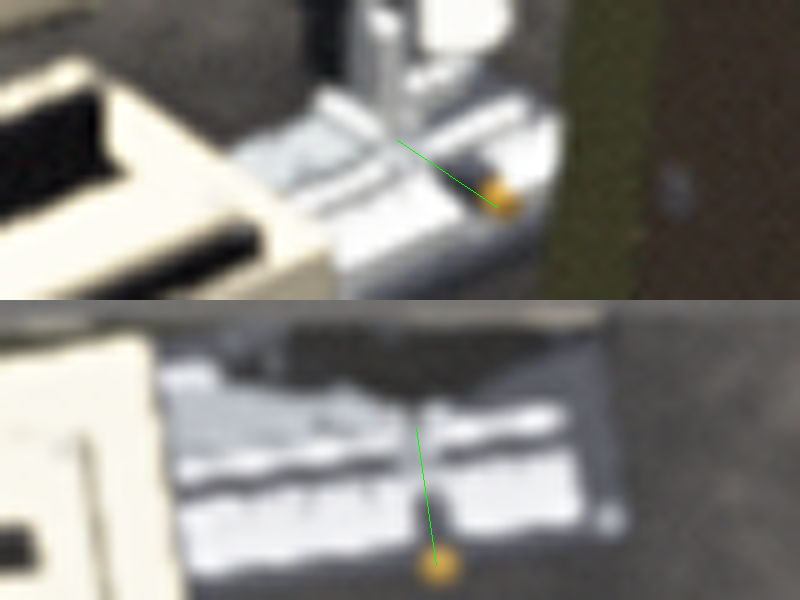

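The top view (lower half) shows the rider block at about x=431, the brass screw at 438, and the steel foot plate at about 416, slightly short of the line through the rider. I'll quantify the gap.

Run:
```python
from fit import *
import pickle
S=pickle.load(open("S1.pkl","rb"));S0=pickle.load(open("S0.pkl","rb"))
np.set_printoptions(precision=1,suppress=True)
a=.122;R=np.array([[np.cos(a),-np.sin(a),0],[np.sin(a),np.cos(a),0],[0,0,1]]);C=np.array([.4713,.0357,0])
def prof(s,x,z,ys):
    return np.array([map_coordinates(s["g"],[[q[1]],[q[0]]],order=1)[0] for q in(proj(s,R@[x/1e3,y/1e3,z/1e3]+C) for y in ys)])
def cen(ys,L,dark):
    L=-L if dark else L;b=np.percentile(L,35);w=np.clip(L-b-8,0,None);k=w.argmax();w=w*(np.abs(ys-ys[k])<13);return (w@ys)/w.sum(),w.max()
for c in("scene","top"):
    ys=np.arange(-175,-132,.5)
    for x in(-20,-16,-12,-8): print(c,"rider dark x",x,*cen(ys,prof(S[c],x,36,ys),1),*cen(ys,prof(S0[c],x,36,ys),1))
    for x in(4,6,8,10,12,14): print(c,"plate x",x,*cen(ys,prof(S[c],x,28,ys),0)," shut",*cen(ys+28,prof(S0[c],x,28,ys+28),0))
    for n,s in(("now",S[c]),("shut",S0[c])):
        hsv=cv2.cvtColor(s["color"],cv2.COLOR_BGR2HSV).astype(float);u,v=proj(s,R@[-.03,-.155,.03]+C).astype(int)
        m=np.zeros(hsv.shape[:2]);m[v-6:v+7,u-6:u+7]=1;w=m*np.clip(hsv[...,1]-90,0,None);Y,Xx=np.mgrid[:480,:640]
        p=((w*Xx).sum()/w.sum(),(w*Y).sum()/w.sum());print(c,n,"brass",[R.T@(atz(s,p,z)-C)*1e3 for z in(.03,.032)])
```

```text
scene rider dark x -20 -149.60299570090922 157.47796028131114 -149.61291056059875 159.15282295924317
scene rider dark x -16 -150.4900299165542 130.6931043023777 -151.2273084119118 128.01938377683558
scene rider dark x -12 -152.50165897912078 87.17304090800683 -153.12137888875873 80.2737989088238
scene rider dark x -8 -152.05655832908548 16.85507387823239 -156.3704378651915 14.477678964006941
scene plate x 4 -135.6357253397921 11.496071879353508  shut -108.06476025777917 40.60278951354519
scene plate x 6 -168.21056937928665 24.53924386315427  shut -108.44330974740276 31.45577628194536
scene plate x 8 -169.1383136545454 17.23749886493269  shut -108.74635084133715 28.099906161622556
scene plate x 10 -140.03757994209155 11.110186960562572  shut -108.76146887822314 29.071332442734615
scene plate x 12 -144.33870190451287 16.23325782432974  shut -108.13197448392783 36.124366249659914
scene plate x 14 -146.70479100592934 24.098950676867645  shut -108.3615800408495 52.16629528625495
scene now brass [array([ -29.1, -155. ,   30. ]), array([ -31.3, -153. ,   32. ])]
scene shut brass [array([ -2
[... 487 characters left out ...]
2293172  shut -124.39772017157141 37.222588662518774
top plate x 6 -153.8105180423465 36.92055325833576  shut -124.70885901712299 46.46085919128272
top plate x 8 -156.3027015061726 16.708555549087748  shut -123.5178002311821 27.571826076479567
top plate x 10 -166.61542692544614 12.283889145018065  shut -144.65620178362272 21.757697540740907
top plate x 12 -168.23493475418422 24.882640915795776  shut -143.67197662003085 32.31146998540581
top plate x 14 -169.18104303794985 16.557255473757237  shut -143.6961847185596 28.44517889306931
top now brass [array([ -30.9, -155.4,   30. ]), array([ -31.2, -155.3,   32. ])]
top shut brass [array([ -30.9, -155.4,   30. ]), array([ -31.2, -155.3,   32. ])]
```

The rider sits about 1.2–2 mm farther out than the line, so I'll draw 1.8 mm more.

Emit:
send_rows:
  plan:
    - {"x": 0,"y": 0.6,"z": 0,"wx": 0,"wy": 0,"wz": 0,"gripper": 1}
    - {"x": 0,"y": 1.2,"z": 0,"wx": 0,"wy": 0,"wz": 0,"gripper": 1}
    - {"x": 0,"y": 1.8,"z": 0,"wx": 0,"wy": 0,"wz": 0,"gripper": 1}
    - {"x": 0,"y": 1.8,"z": 0,"wx": 0,"wy": 0,"wz": 0,"gripper": 1}
    - {"x": 0,"y": 1.8,"z": 0,"wx": 0,"wy": 0,"wz": 0,"gripper": 1}
    - {"x": 0,"y": 1.8,"z": 0,"wx": 0,"wy": 0,"wz": 0,"gripper": 1}
    - {"x": 0,"y": 1.8,"z": 0,"wx": 0,"wy": 0,"wz": 0,"gripper": 1}
    - {"x": 0,"y": 1.8,"z": 0,"wx": 0,"wy": 0,"wz": 0,"gripper": 1}
    - {"x": 0,"y": 1.8,"z": 0,"wx": 0,"wy": 0,"wz": 0,"gripper": 1}

```text
t: 18.4
tcp_pos: [0.5203, -0.1143, 0.0408]
ee_rot: [[0.992, 0.122, 0.0], [0.122, -0.992, 0.002], [0.0, -0.002, -1.0]]
ft_force: [-4.7, 7.9, 7.8]
opening: 0.0087
grasp_force: 60.2
```

Run:
```python
from fit import *
S=gray(6);s=S["top"];cs=S["scene"]
a=.122;R=np.array([[np.cos(a),-np.sin(a),0],[np.sin(a),np.cos(a),0],[0,0,1]]);C=np.array([.4713,.0357,0])
ys=np.arange(-175,-132,.5)
for x,z,d in((-12,36,1),(4,28,0),(5,28,0),(6,28,0)):
    L=np.array([map_coordinates(s["g"],[[q[1]],[q[0]]],order=1)[0] for q in(proj(s,R@[x/1e3,y/1e3,z/1e3]+C) for y in ys)])
    L=-L if d else L;w=np.clip(L-np.percentile(L,35)-8,0,None);k=w.argmax();w*=np.abs(ys-ys[k])<13;print(x,(w@ys)/w.sum())
m=monitor.state();print("tcp",R.T@(m["tcp_pos"]-C)*1e3,m["ft_force"],m["opening"],m["grasp_force"],m["t"])
im=cv2.resize(cs["color"][215:285,245:355],None,fx=7,fy=7,interpolation=cv2.INTER_CUBIC);cv2.imwrite("pics/fin.png",im)
```

```text
-12 -155.058553703291
4 -154.4938541554599
5 -154.33334623736425
6 -153.09488308781934
tcp [  30.45810833 -154.90189788   40.82457617] [-4.11096059  8.23680666  7.75341797] 0.00902572160168269 60.20999729633331 19.0
```

View pics/fin.png

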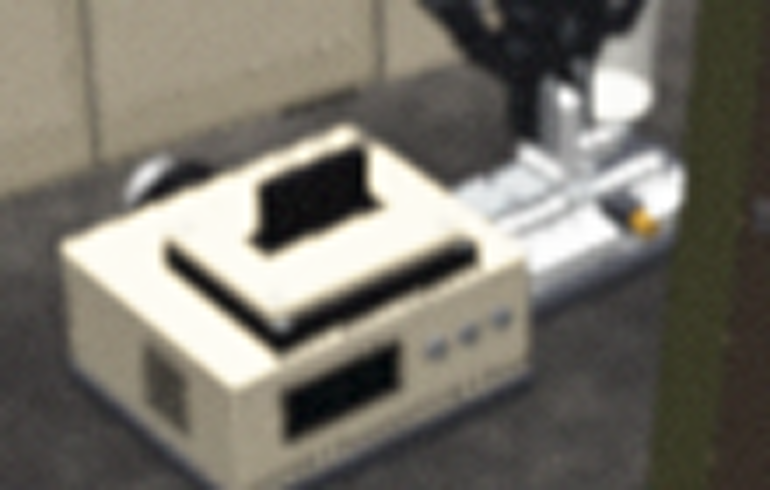

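The cover lies flat and fully down, and the line is about 0.6 mm from the rider's nose along the slide, held at 60 N against an 8 N pull. Handing in.

```bash
python3 -c "
from bench import bot
print(bot.finish_job())"
```

```text
the job is handed in; nothing more can be done
None
```

I handed the job in with the cover fully down in the well and the slide held at the mark by 60 N of grip; its line measures about 0.6 mm short of the rider's nose (3 mm allowed), and no verdict came back.

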